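# Green filter in, then release the shutter

## Task

Take the microscope picture in green light: with the fingertips gently push the green filter slide fully home, then gently press the red shutter button all the way down and let it come back up. Leave the orange and blue slides and the white and yellow buttons as they are, do not lift or shift anything else on the bench, and finish with the hand clear.

Things in the scene. Friction and masses are not known exactly. Their poses are not given: they have to be found in the camera images.
- green_tab (a point): Centre of the front face (the face to push) of the upright green tab on the green filter slide. Tab 36 mm wide, 56 mm tall, 12 mm thick, spanning 14 to 70 mm above the bench; this point is 42 mm above it and travels with the slide. Axes: +x is the level direction in which the slide is pushed in, away from the robot; z up. Home, this face is still 25 mm in front of its module.
- filter_bank: Grey base plate of the filter bank (fixed), origin on the bench under the row. Three white modules stand on it side by side along its y axis, 72 mm apart, in any order, tops 62 mm above the bench; each has a slide with a coloured tab towards the robot. A white lamp house 97 mm tall stands behind them (78 to 123 mm towards +x). Turned up to 0.35 rad.
- remote: Flat grey camera remote (fixed), 90 (x) x 200 (y) x 30 mm, origin at the centre of its underside, turned up to 0.4 rad. Three push buttons in a row along its y axis, 62 mm apart, in any order. The objective stands on its -x side and the oil bottle on its +x side, 25 mm or more from its edges.
- green_slide (a joint): How far the green slide has been pushed in, m: 0 is fully out, 0.030 is fully home at a hard stop. It starts 0 to 0.010 in. It slides freely against about 2 N of friction and stays where it is left.
- green_module: The white module that holds the green slide (fixed). Origin on its underside, 12 mm above the bench; its front face is 30 mm towards -x from here, the green tab's front face 85 mm towards -x with the slide fully out. +x is the pushing direction.
- amber_tab (a point): The same point on the orange tab of the orange (amber) filter slide; leave it alone. Same size.
- blue_tab (a point): The same point on the blue tab of the blue filter slide; leave it alone. Same size.
- red_button_top (a point): Centre of the top of the red shutter button: a round cap 28 mm across, its top 52 mm above the bench, in a black collar 44 mm across whose rim is 42 mm above the bench. z up; x and y as the remote's. The point travels down with the cap.
- red_button (a joint): How far the red button is pressed, m: 0 up, 0.006 fully down on a hard stop. A spring brings it back; it begins to move at about 1.2 N and is fully down at 4 N.
- red_button_base: The black collar of the red button (fixed), origin at the centre of its underside, 30 mm above the bench.
- white_button (a joint): The white button on the same remote, pressed depth in m, same build; leave it alone.
- white_button_top (a point): Centre of the top of the white button's cap.
- yellow_button (a joint): The yellow button on the same remote, pressed depth in m, same build; leave it alone.
- yellow_button_top (a point): Centre of the top of the yellow button's cap.
- objective: Bystander, loose: bright steel microscope objective standing on its wide end: 40 mm across, 44 mm tall. Origin at the centre of its underside.
- oil_bottle: Bystander, loose: small amber bottle with white cap, 28 mm across, 65 mm tall. Origin at the centre of its underside.
- slide_box: Bystander, loose: closed blue slide box, 85 x 100 x 30 mm. Origin at the centre of its underside.
- hex_key: Bystander, loose: steel hex key lying flat, 100 mm long, 6 mm thick. Origin under the middle of its long arm, which lies along its x axis; the 25 mm short arm points to its +y at the +x end.

How it is judged (in metres and radians):
On the way, in this order (a step that is already met when the one before it is completed fails the run):
1. the green slide is home (27 mm or more of its 30 mm) (value of joint green_slide above 0.027 m), for 0.1 s.
2. then the red button is pressed down (4.5 mm or more of its 6 mm) (value of joint red_button above 0.0045 m and value of joint green_slide above 0.027 m), for 0.05 s.
At the end, for the whole second after the job is handed in: The green slide is home (within 3 mm of its stop), all three buttons are up (within 1 mm), the orange and blue slides are within 4 mm and the loose things within 15 mm of where they began, all at rest (value of joint green_slide above 0.027 m and value of joint each of red_button, white_button, yellow_button below 0.001 m and distance of each of amber_tab, blue_tab from where it was at the start of the episode below 0.004 m and distance of each of objective, oil_bottle, slide_box, hex_key from where it was at the start of the episode below 0.015 m and linear speed of each of objective, oil_bottle, slide_box, hex_key below 0.02 m/s); the robot touches nothing.
It fails at once if the orange or the blue filter slide is moved (more than 4 mm) (distance of any of amber_tab, blue_tab from where it was at the start of the episode above 0.004 m).
It fails at once if the white or the yellow button is pressed (more than 2 mm) (value of joint any of white_button, yellow_button above 0.002 m).
It fails at once if the red button is pressed (more than 3 mm) before the green slide is home (value of joint red_button above 0.003 m and not (value of joint green_slide above 0.027 m)).
It fails at once if the green slide or its module, or the red button or its collar, is pushed roughly by the robot (over 40 N) (contact force between any of the arm, the fingers and green_module above 40 N or contact force between any of the arm, the fingers and red_button_base above 40 N).
It fails at once if a loose bystander is lifted, carried, knocked over or shoved (more than 15 mm) (distance of any of objective, oil_bottle, slide_box, hex_key from where it was at the start of the episode above 0.015 m or angle between any of objective, oil_bottle, slide_box, hex_key's own z axis and vertical above 0.4 rad).
It also fails if it takes over 38 s, if anything falls off the work surface, if the arm or the gripper's body presses on something with over 40 N, if the wrist force passes 120 N, or if a joint passes its speed limit or range.

## Robot

A 6-joint arm with a two-finger parallel gripper is mounted at the origin on the work surface. World frame = base frame: x ahead of the robot, y to its left, z up, the work surface at z = 0. Lengths are in mm, angles in rad, forces in N, time in s.
With the tool pointing down it reaches from about 350 to 775 mm from the base axis. Payload 7.3 kg.
Tool frame: the origin (TCP) lies at the very end of the fingers, on their centre line; the grasp point (between the pads) lies 19 mm behind it; z points along the fingers, y is the line along which they close (so a half turn about z gives the same grasp; the last joint's range is limited). The gripper opens to 92 mm and grips with 3 to 60 N. Pads are 19 mm wide; open, the fingers measure 130 mm over their backs; the gripper's body (75 mm by 190 mm) begins 47 mm behind the grasp point.
Start: joints at [1.196, 0.342, 1.524, -0, 1.275, -0.146], TCP at [119.058, 511.341, 226.741] pointing down, gripper open.
Joint ranges: [-2.53, 2.53], [-0.77, 2.02], [0.04, 2.7], [-1, 4.14], [0.28, 2.66], [-3.11, 3.11]. Speed limits (rad/s): [2.57, 2.57, 3.14, 3.14, 3.14, 3.14].

## Interface

Orientations are given as [roll, pitch, yaw] about the fixed x, y, z axes, in that order (R = Rz(yaw) Ry(pitch) Rx(roll)).
In Python, from plant import bot gives the robot as it stands.
- The arm moves only by the tool send_rows, never from a script. Its argument "rows" is a list of rows, each an object of numbers: "x", "y", "z": the shift along the tool's x, y, z in units of 0.2 m (1.0 is 0.2 m); "ax", "ay", "az": the turn, a rotation vector about the tool's x, y, z in units of 60 degrees (1.0 is 60 degrees); "jaw": the opening, from -1 (shut) to 1 (fully open), so that 0 is half open. In form: [{"x": .., "y": .., "z": .., "ax": .., "ay": .., "az": .., "jaw": ..}, ...]. A call has exactly 10 rows; each row is the pose to reach, as a shift and turn from the pose commanded when the call began, along the tool's axes at that moment; what a row does not reach only later rows make up. A row lasts 1/8 s, in which the tool goes at most 62.5 mm and 10.7 degrees, less where a joint would pass 70% of its speed; a pose out of reach is approached as far as the arm can. A call with a number of a shift or a turn outside -1 to 1 is refused whole. A call with a gripper value outside its range is refused whole. The fingers move at their own pace and stop on an object; the grip force is fixed at half the most. Time passes only in rows, so rows that repeat a pose let the fingers close, or fill a call up. It gives the time, the measured TCP pose, the force, the opening and the grip force at its end, in the units of the state.
- bot.get_obs(): the state, without advancing time (a new reading comes with each control period).
- bot.capture(name): name is "side" or "top"; returns (picture, depth): 480x640x3 uint8, red, green, blue; 480x640 float32, mm along the optical axis (not along the pixel's ray), 0 where there is no reading.
- bot.camera_model(name): a dict with "vertical_fov" (degrees; the focal length in pixels is half the picture's height over the tangent of half this angle, whatever the lens; pixels are square), "cx", "cy" (the principal point, pixels), "R" (3x3) and "t" (3): a world point X has camera coordinates R X + t. Camera axes: x right, y down, z forward; pixel columns grow to the right and rows downward; lengths in mm; the calibration is good to about 2 mm. A picture is of the moment at which its call begins. camera_model takes no time and is no camera call.
- bot.close_job(): hands the job in; it is judged then, once.
The state is a dict: "time": time; "joint_positions": joint angles; "dq": joint speeds; "tau": joint torques, N m; "tool_pos": TCP position; "tcp_rot": TCP orientation; "contact_force": force on the tool from outside, world axes, zero at the start; "moment": the same for the moment, N m; "grip_width": finger opening in mm; "finger_force": force on a finger pad.
Only numpy, scipy, OpenCV 4.12 (cv2) and the standard library are available. Lean on these libraries where they do the work, as an engineer would, in place of code of your own. Each camera call takes 0.05 s, during which the arm holds its last target. There are 200 camera calls.

## Working session

There is one attempt and no reset: what is moved stays moved. The work goes in short steps, Python scripts to look and compute and a tool call to move; the robot and the scene stay as the last step left them, time stands still between calls to the robot, and variables do not carry over. Pictures are saved under pics/ and viewed, at most 10 in all, crops included, and the job is handed in when it is done.

Besides the shell and the picture viewer there is one more tool, called after "Call:" as a command line: name --argument value ..., lists and objects as JSON in quotes. send_rows: Moves the arm, as the interface text tells. Its arguments: {"type":"object","properties":{"rows":{"type":"array","items":{"type":"object","properties":{"x":{"type":"number","minimum":-1,"maximum":1},"y":{"type":"number","minimum":-1,"maximum":1},"z":{"type":"number","minimum":-1,"maximum":1},"ax":{"type":"number","minimum":-1,"maximum":1},"ay":{"type":"number","minimum":-1,"maximum":1},"az":{"type":"number","minimum":-1,"maximum":1},"jaw":{"type":"number"}}}}},"required":["rows"]}

```bash
ls; mkdir -p pics; cat > h.py <<'E'
import numpy as np,cv2
from plant import bot
def cam(n):
    m=bot.camera_model(n);f=240/np.tan(np.radians(m["vertical_fov"])/2)
    return f,m["cx"],m["cy"],np.array(m["R"]),np.array(m["t"])
def world(n,u,v,d):
    f,cx,cy,R,t=cam(n);return R.T@(np.array([(u-cx)/f*d,(v-cy)/f*d,d])-t)
def cloud(n,dep):
    f,cx,cy,R,t=cam(n);v,u=np.mgrid[:480,:640]
    P=np.stack([(u-cx)/f*dep,(v-cy)/f*dep,dep],-1);return (P-t)@R
E
python3 - <<'E'
from h import *
print(bot.get_obs())
for n in("side","top"):
    p,d=bot.capture(n);np.savez(f"pics/{n}0.npz",p=p,d=d);cv2.imwrite(f"pics/{n}0.png",p[:,:,::-1]);print(n,bot.camera_model(n))
E
```

```text
pics
{'time': 0.0, 'joint_positions': array([ 1.19595624e+00,  3.42717063e-01,  1.52496670e+00, -1.13557874e-05,
        1.27542523e+00, -1.46009063e-01]), 'dq': array([-0.00200412,  0.00169068, -0.0001814 , -0.00144406, -0.00013548,
        0.00049425]), 'tau': array([-1.13132042e-03, -4.31247067e+01, -2.44225323e+01,  7.17013143e-02,
        5.61280386e-02, -1.27172584e-04]), 'tool_pos': array([118.93153467, 510.94807231, 226.06547177]), 'tcp_rot': array([-3.14009087e+00, -2.09869611e-04,  2.91276479e+00]), 'contact_force': array([-0.74504929,  0.41344995,  0.10756967]), 'moment': array([-0.02820351,  0.00754418,  0.00219369]), 'finger_force': 0.0, 'grip_width': 91.7706854023876}
side {'vertical_fov': 45.47625739889279, 'cx': 315.0214460433325, 'cy': 229.21126980173221, 'R': array([[-0.92538695, -0.37886736,  0.01088675],
       [-0.22912477,  0.53629688, -0.81233459],
       [ 0.30192854, -0.75421825, -0.58309003]]), 't': array([ 486.79441716,  191.19886427, 1150.07667395])}
top {'vertical_fov': 57.11597417455754, 'cx': 320.21037934657977, 'cy': 239.15477760443187, 'R': array([[ 0.0167272 , -0.9997816 ,  0.01252825],
       [-0.98996188, -0.01831903, -0.14014241],
       [ 0.14034131, -0.01005829, -0.99005209]]), 't': array([-35.24765845, 513.02670736, 921.42421858])}
```

View pics/side0.png

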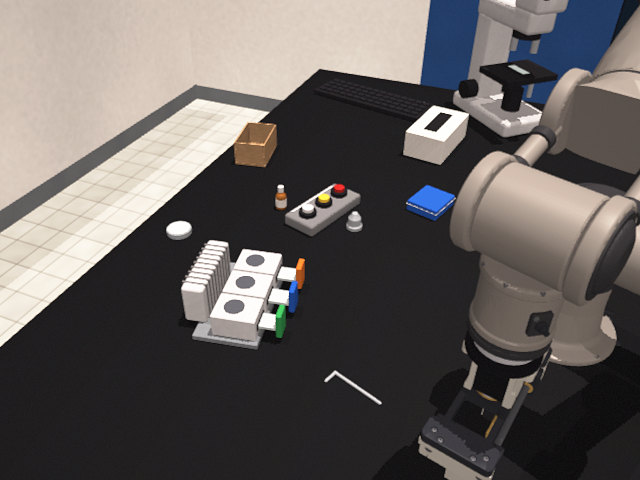

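View pics/top0.png

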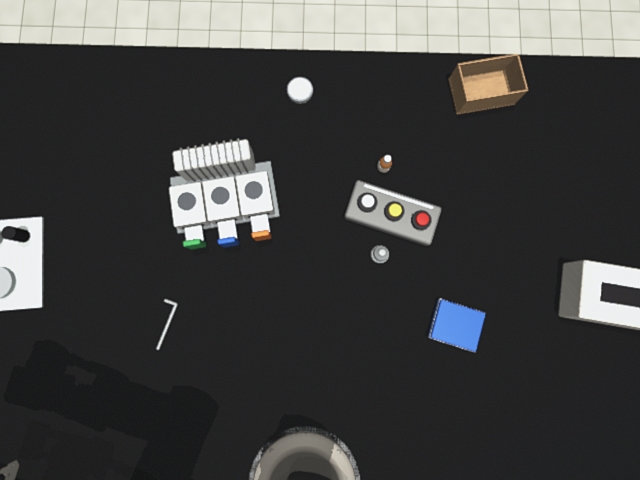

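Side view: green tab ≈(281,320), blue (294,296), orange (300,272), red button (339,190). Top view: green (193,243), blue (227,240), orange (261,236), red (422,219), yellow (395,211), white (368,202), hex key (167,325), objective (380,254), bottle (385,163).

```bash
cat > meas.py <<'E'
from h import *
D={n:np.load(f"pics/{n}0.npz") for n in("side","top")}
H={"green":(45,75),"blue":(105,125),"orange":(8,18),"red":(0,4),"yellow":(25,34)}
win={"top":{"green":(170,230,220,255),"blue":(210,230,242,255),"orange":(243,222,280,248),"red":(405,203,440,235),"yellow":(380,195,410,225)},
"side":{"green":(265,300,292,345),"blue":(284,278,303,315),"orange":(292,255,312,290),"red":(325,178,355,202),"yellow":(310,190,335,212)}}
def ray(n,u,v):
    f,cx,cy,R,t=cam(n);return -R.T@t,R.T@np.array([(u-cx)/f,(v-cy)/f,1])
def onplane(n,u,v,z):
    c,r=ray(n,u,v);return c+r*(z-c[2])/r[2]
for n in D:
    hsv=cv2.cvtColor(D[n]["p"],cv2.COLOR_RGB2HSV);C=cloud(n,D[n]["d"]);print(n,"cam",-cam(n)[3].T@cam(n)[4])
    for k,(a,b,c,d) in win[n].items():
        m=np.zeros((480,640),bool);s=hsv[b:d,a:c]
        m[b:d,a:c]=(s[...,0]>=H[k][0])&(s[...,0]<=H[k][1])&(s[...,1]>140)&(s[...,2]>60)
        v,u=np.nonzero(m);P=C[m];print(n,k,m.sum(),"px",u.mean().round(1),v.mean().round(1),"zpct",np.percentile(P[:,2],[5,50,95]).round(1))
        zt=70 if k in("green","blue","orange") else 52
        T=P[abs(P[:,2]-zt)<5]
        if len(T)>5:
            r=cv2.minAreaRect(T[:,:2].astype(np.float32));print("   top n",len(T),"mean",T.mean(0).round(1),"rect",np.round(r[0],1),np.round(r[1],1),round(r[2],1))
        if zt==52: print("   plane",onplane(n,u.mean(),v.mean(),52).round(1))
E
python3 meas.py
python3 - <<'E'
from meas import *
E
python3 - <<'E' 
import sys,io,contextlib
with contextlib.redirect_stdout(io.StringIO()):
    from meas import *
p=D["top"]["p"];q=D["side"]["p"]
a=cv2.resize(p[215:260,165:285],(800,300),interpolation=cv2.INTER_NEAREST)
b=cv2.resize(q[225:350,190:320],(312,300),interpolation=cv2.INTER_NEAREST);c=cv2.resize(q[170:245,265:375],(440,300),interpolation=cv2.INTER_NEAREST)
cv2.imwrite("pics/crop1.png",np.vstack([a,np.hstack([b,c,np.zeros((300,48,3),np.uint8)])])[:,:,::-1])
C=cloud("top",D["top"]["d"])
# module tops
hsv=cv2.cvtColor(p,cv2.COLOR_RGB2HSV)
m=np.zeros((480,640),bool);m[165:235,165:280]=True
m&=abs(C[...,2]-62)<5
r=cv2.minAreaRect(C[m][:,:2].astype(np.float32));print("module tops",r, C[m][:,2].mean())
m=np.zeros((480,640),bool);m[175:250,340:445]=True
m&=abs(C[...,2]-30)<4
r=cv2.minAreaRect(C[m][:,:2].astype(np.float32));print("remote",r,C[m][:,2].mean())
for nm,u,v in(("hex1",158,348),("hex2",175,304),("obj",380,254),("bottle",386,160)):print(nm,C[v,u].round())
E
```

```text
side cam [147.04062679 949.29998255 820.61608773]
side green 281 px 280.2 320.7 zpct [17.7 51.9 70.8]
   top n 86 mean [495.8 247.8  69. ] rect [496.4 247.1] [12.1 34.5] 13.0
side blue 249 px 292.8 296.7 zpct [ 7.3 50.  70.1]
   top n 74 mean [501.7 175.9  68.8] rect [502.  173.8] [11.9 38.1] 10.9
side orange 234 px 300.2 272.1 zpct [-0.3 51.1 70.1]
   top n 68 mean [517.2 105.2  68.7] rect [518.2 103.8] [12.4 41.1] 11.8
side red 84 px 338.9 188.0 zpct [-0.2 50.6 53.9]
   top n 59 mean [ 557.7 -238.8   51.2] rect [ 558.1 -241.2] [26.  29.1] 50.6
   plane [ 557.3 -236.5   52. ]
side yellow 46 px 323.5 196.6 zpct [48.9 51.7 54.3]
   top n 45 mean [ 578.4 -183.    51.8] rect [ 578.8 -182.4] [25.6 22.4] 78.3
   plane [ 578.5 -182.6   52. ]
top cam [379.15259342 -16.57385186 984.59636848]
top green 18 px 195.3 240.9 zpct [50.3 69.8 71.6]
   top n 14 mean [501.  238.6  70.3] rect [501. 240.] [ 2.5 31.2] 1.0
top blue 159 px 227.7 241.9 zpct [26.  67.6 72.4]
   top n 93 mean [502.1 170.4  69.9] rect [502.3 170.5] [11.1 36.7] 10.2
top orange 157 px 260.9 235.4 zpct [15.9 68.  72.1]
   top n 9
[... 1521 characters left out ...]
 100.4] [10.9 34. ] 9.4
top red 138 px 422.0 218.7 zpct [44.  52.3 55.2]
   top n 125 mean [ 559.3 -245.1   52.6] rect [ 559.7 -245.7] [25.1 25.5] 26.3
   plane [ 559.9 -244.7   52. ]
top yellow 35 px 394.4 209.9 zpct [42.1 51.  54.6]
   top n 28 mean [ 576.5 -185.9   51.7] rect [ 578.2 -186.4] [26.3 25.1] 65.7
   plane [ 578.2 -185.3   52. ]
module tops ((600.3411865234375, 187.3544464111328), (222.07325744628906, 148.40232849121094), 85.9986572265625) 62.59722206272218
remote ((556.0345458984375, -179.76695251464844), (199.52662658691406, 136.10655212402344), 72.42430114746094) 30.523841127437997
hex1 [274. 319.   6.]
hex2 [369. 288.   7.]
obj [ 483. -155.   45.]
bottle [ 685. -165.   66.]
```

View pics/crop1.png

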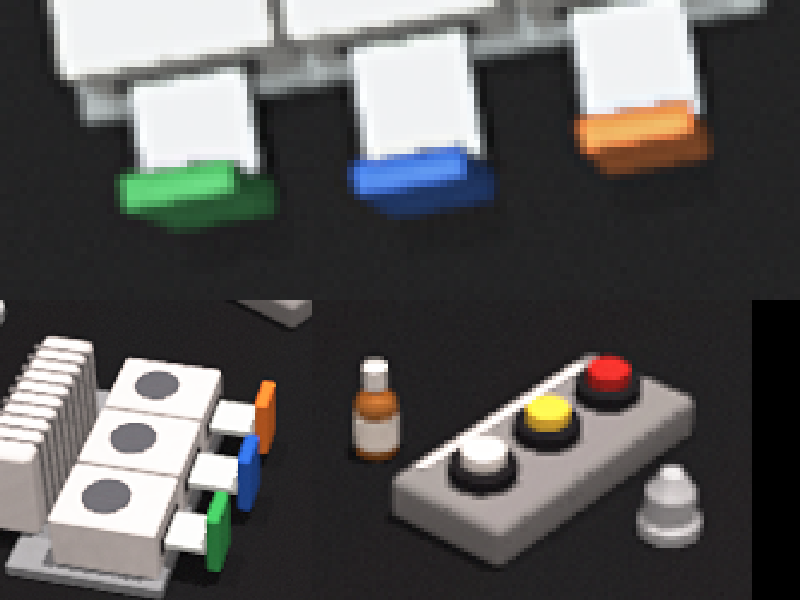

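The crop shows three tabs (green outermost, +y), white slide stems behind them, and the remote with red at the −y end. The green mask missed most of the tab in the top view, so I'll fix that and get the bank's yaw from the dark discs.

```bash
python3 - <<'E'
import io,contextlib
with contextlib.redirect_stdout(io.StringIO()):
    from meas import *
p=D["top"]["p"].astype(int);C=cloud("top",D["top"]["d"])
m=np.zeros((480,640),bool);m[230:255,175:212]=True
m&=(p[...,1]>p[...,0]+40)&(p[...,1]>p[...,2]+25)
t=m&(p[...,1]>120);print(m.sum(),t.sum())
T=C[t];T=T[abs(T[:,2]-70)<5];print(T.mean(0),cv2.minAreaRect(T[:,:2].astype(np.float32)))
v,u=np.nonzero(t);print("plane70",onplane("top",u.mean(),v.mean(),70))
for n,ctr in(("top",[(187,201),(220,195),(254,190)]),("side",[(234,307),(245,282),(255,260)])):
    g=cv2.cvtColor(D[n]["p"],cv2.COLOR_RGB2GRAY);L=[]
    for (a,b) in ctr:
        w=np.zeros((480,640),bool);w[b-8:b+9,a-9:a+10]=True;w&=(g<170)
        v,u=np.nonzero(w);L.append(onplane(n,u.mean(),v.mean(),62));print(n,w.sum(),L[-1].round(1))
    d=L[0]-L[2];print("yaw",np.arctan2(-d[0],d[1]),np.linalg.norm(d)/2)
B=[]
for n,ctr in(("top",[(368,202),(394.4,209.9),(422,218.7)]),):
    L=[onplane(n,a,b,52) for a,b in ctr];d=L[0]-L[2];print("remote yaw",np.arctan2(-d[0],d[1]),np.linalg.norm(d)/2)
def tri(a,b):
    (c1,r1),(c2,r2)=ray("top",*a),ray("side",*b);s=np.linalg.lstsq(np.c_[r1,-r2],c2-c1,rcond=None)[0];A,Bq=c1+s[0]*r1,c2+s[1]*r2
    return (A+Bq)/2,np.linalg.norm(A-Bq)
print("tri red",tri((422,218.7),(339.3,188.5)))
E
```

```text
151 92
[497.36000254 242.66421232  70.17889469] ((497.6045227050781, 243.0948028564453), (11.566499710083008, 33.526344299316406), 10.741473197937012)
plane70 [497.29957693 243.19665509  70.        ]
top 253 [587.  260.9  62. ]
top 249 [601.  190.4  62. ]
top 241 [614.3 119.7  62. ]
yaw 0.19059465868130263 71.8715558165266
side 221 [586.8 262.3  62. ]
side 193 [601.1 191.3  62. ]
side 165 [614.6 120.8  62. ]
yaw 0.1938311941796779 72.06251487612481
remote yaw -0.28780242816319124 60.833705107454364
tri red (array([ 560.73245653, -246.97368691,   43.87307599]), np.float64(1.628393684317617))
```

Checks pass: tab tops sit at z≈70 with 34×11.6 mm tops, disc spacing is 72 mm and button spacing about 61–62 mm. The green front face is at about (491.4, 242), bank yaw 0.19; red is at about (559.5, −244.5). I'm moving towards a pre-push pose with the jaw shut.

Call:
send_rows --rows '[{"x": -0.16,"y": -0.08,"z": 0.04,"az": -0.08,"jaw": -1},{"x": -0.33,"y": -0.16,"z": 0.08,"az": -0.16,"jaw": -1},{"x": -0.5,"y": -0.24,"z": 0.12,"az": -0.24,"jaw": -1},{"x": -0.66,"y": -0.32,"z": 0.16,"az": -0.32,"jaw": -1},{"x": -0.82,"y": -0.4,"z": 0.2,"az": -0.4,"jaw": -1},{"x": -0.98,"y": -0.48,"z": 0.24,"az": -0.4,"jaw": -1},{"x": -0.98,"y": -0.48,"z": 0.24,"az": -0.4,"jaw": -1},{"x": -0.98,"y": -0.48,"z": 0.24,"az": -0.4,"jaw": -1},{"x": -0.98,"y": -0.48,"z": 0.24,"az": -0.4,"jaw": -1},{"x": -0.98,"y": -0.48,"z": 0.24,"az": -0.4,"jaw": -1}]'

```text
schema error: expected keys x, y, z, ax, ay, az, jaw
```

Call:
send_rows --rows '[{"x": -0.16,"y": -0.08,"z": 0.04,"ax": 0,"ay": 0,"az": -0.08,"jaw": -1},{"x": -0.33,"y": -0.16,"z": 0.08,"ax": 0,"ay": 0,"az": -0.16,"jaw": -1},{"x": -0.5,"y": -0.24,"z": 0.12,"ax": 0,"ay": 0,"az": -0.24,"jaw": -1},{"x": -0.66,"y": -0.32,"z": 0.16,"ax": 0,"ay": 0,"az": -0.32,"jaw": -1},{"x": -0.82,"y": -0.4,"z": 0.2,"ax": 0,"ay": 0,"az": -0.4,"jaw": -1},{"x": -0.98,"y": -0.48,"z": 0.24,"ax": 0,"ay": 0,"az": -0.4,"jaw": -1},{"x": -0.98,"y": -0.48,"z": 0.24,"ax": 0,"ay": 0,"az": -0.4,"jaw": -1},{"x": -0.98,"y": -0.48,"z": 0.24,"ax": 0,"ay": 0,"az": -0.4,"jaw": -1},{"x": -0.98,"y": -0.48,"z": 0.24,"ax": 0,"ay": 0,"az": -0.4,"jaw": -1},{"x": -0.98,"y": -0.48,"z": 0.24,"ax": 0,"ay": 0,"az": -0.4,"jaw": -1}]'

```text
time: 1.35
tool_pos: [287.6, 373.9, 178.9]
tcp_rot: [3.141, 0.0, -2.95]
contact_force: [1.0, 0.5, 0.1]
grip_width: 1.1
finger_force: 0.0
```

Call:
send_rows --rows '[{"x": -0.14,"y": -0.17,"z": 0.07,"ax": 0,"ay": 0,"az": 0,"jaw": -1},{"x": -0.28,"y": -0.34,"z": 0.14,"ax": 0,"ay": 0,"az": 0,"jaw": -1},{"x": -0.42,"y": -0.5,"z": 0.21,"ax": 0,"ay": 0,"az": 0,"jaw": -1},{"x": -0.56,"y": -0.67,"z": 0.28,"ax": 0,"ay": 0,"az": 0,"jaw": -1},{"x": -0.7,"y": -0.84,"z": 0.35,"ax": 0,"ay": 0,"az": 0,"jaw": -1},{"x": -0.7,"y": -0.84,"z": 0.35,"ax": 0,"ay": 0,"az": 0,"jaw": -1},{"x": -0.7,"y": -0.84,"z": 0.48,"ax": 0,"ay": 0,"az": 0,"jaw": -1},{"x": -0.7,"y": -0.84,"z": 0.61,"ax": 0,"ay": 0,"az": 0,"jaw": -1},{"x": -0.7,"y": -0.84,"z": 0.73,"ax": 0,"ay": 0,"az": 0,"jaw": -1},{"x": -0.7,"y": -0.84,"z": 0.73,"ax": 0,"ay": 0,"az": 0,"jaw": -1}]'

```text
time: 2.6
tool_pos: [455.6, 235.4, 31.8]
tcp_rot: [-3.141, -0.003, -2.95]
contact_force: [-0.4, -0.4, 0.4]
grip_width: 0.6
finger_force: 0.0
```

```bash
python3 - <<'E'
from h import *
o=bot.get_obs();print(o["tool_pos"],o["contact_force"])
p,d=bot.capture("top");q,d=bot.capture("side")
a=cv2.resize(p[160:280,150:300],(400,320),interpolation=cv2.INTER_NEAREST);b=cv2.resize(q[225:350,200:356],(400,320),interpolation=cv2.INTER_NEAREST)
cv2.imwrite("pics/c2.png",np.hstack([a,b])[:,:,::-1])
E
```

```text
[455.56427555 235.44979787  31.76263855] [-0.43345606 -0.35131085  0.35158148]
```

View pics/c2.png

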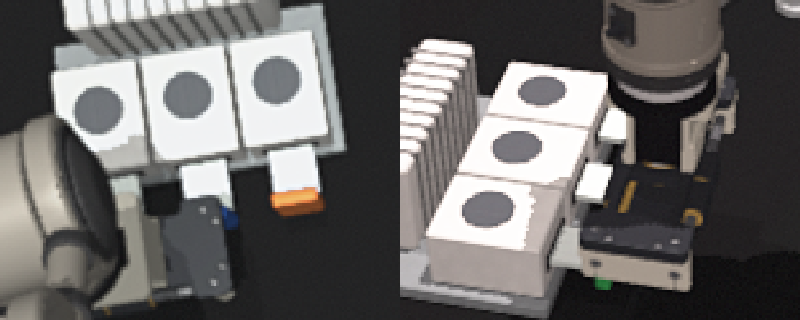

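The gripper body hangs above the tabs without contact, and the green tab is just ahead of the fingers. Pushing gently.

Call:
send_rows --rows '[{"x": -0.03,"y": 0,"z": 0,"ax": 0,"ay": 0,"az": 0,"jaw": -1},{"x": -0.06,"y": 0,"z": 0,"ax": 0,"ay": 0,"az": 0,"jaw": -1},{"x": -0.09,"y": 0,"z": 0,"ax": 0,"ay": 0,"az": 0,"jaw": -1},{"x": -0.105,"y": 0,"z": 0,"ax": 0,"ay": 0,"az": 0,"jaw": -1},{"x": -0.12,"y": 0,"z": 0,"ax": 0,"ay": 0,"az": 0,"jaw": -1},{"x": -0.135,"y": 0,"z": 0,"ax": 0,"ay": 0,"az": 0,"jaw": -1},{"x": -0.15,"y": 0,"z": 0,"ax": 0,"ay": 0,"az": 0,"jaw": -1},{"x": -0.165,"y": 0,"z": 0,"ax": 0,"ay": 0,"az": 0,"jaw": -1},{"x": -0.18,"y": 0,"z": 0,"ax": 0,"ay": 0,"az": 0,"jaw": -1},{"x": -0.19,"y": 0,"z": 0,"ax": 0,"ay": 0,"az": 0,"jaw": -1}]'

```text
time: 3.95
tool_pos: [494.7, 242.0, 32.6]
tcp_rot: [-3.142, -0.0, -2.952]
contact_force: [-2.0, 0.0, 0.2]
grip_width: 0.4
finger_force: 1.0
```

Call:
send_rows --rows '[{"x": -0.005,"y": 0,"z": 0,"ax": 0,"ay": 0,"az": 0,"jaw": -1},{"x": -0.01,"y": 0,"z": 0,"ax": 0,"ay": 0,"az": 0,"jaw": -1},{"x": -0.015,"y": 0,"z": 0,"ax": 0,"ay": 0,"az": 0,"jaw": -1},{"x": -0.02,"y": 0,"z": 0,"ax": 0,"ay": 0,"az": 0,"jaw": -1},{"x": -0.025,"y": 0,"z": 0,"ax": 0,"ay": 0,"az": 0,"jaw": -1},{"x": -0.03,"y": 0,"z": 0,"ax": 0,"ay": 0,"az": 0,"jaw": -1},{"x": -0.035,"y": 0,"z": 0,"ax": 0,"ay": 0,"az": 0,"jaw": -1},{"x": -0.035,"y": 0,"z": 0,"ax": 0,"ay": 0,"az": 0,"jaw": -1},{"x": -0.035,"y": 0,"z": 0,"ax": 0,"ay": 0,"az": 0,"jaw": -1},{"x": -0.035,"y": 0,"z": 0,"ax": 0,"ay": 0,"az": 0,"jaw": -1}]'

```text
time: 5.2
tool_pos: [501.8, 243.5, 32.9]
tcp_rot: [3.141, 0.001, -2.952]
contact_force: [-1.3, -1.0, -0.2]
grip_width: 0.6
finger_force: 0.6
```

Call:
send_rows --rows '[{"x": -0.002,"y": 0,"z": 0,"ax": 0,"ay": 0,"az": 0,"jaw": -1},{"x": -0.004,"y": 0,"z": 0,"ax": 0,"ay": 0,"az": 0,"jaw": -1},{"x": -0.006,"y": 0,"z": 0,"ax": 0,"ay": 0,"az": 0,"jaw": -1},{"x": -0.008,"y": 0,"z": 0,"ax": 0,"ay": 0,"az": 0,"jaw": -1},{"x": -0.01,"y": 0,"z": 0,"ax": 0,"ay": 0,"az": 0,"jaw": -1},{"x": -0.012,"y": 0,"z": 0,"ax": 0,"ay": 0,"az": 0,"jaw": -1},{"x": -0.014,"y": 0,"z": 0,"ax": 0,"ay": 0,"az": 0,"jaw": -1},{"x": -0.016,"y": 0,"z": 0,"ax": 0,"ay": 0,"az": 0,"jaw": -1},{"x": -0.016,"y": 0,"z": 0,"ax": 0,"ay": 0,"az": 0,"jaw": -1},{"x": -0.016,"y": 0,"z": 0,"ax": 0,"ay": 0,"az": 0,"jaw": -1}]'

```text
time: 6.45
tool_pos: [502.9, 243.7, 32.7]
tcp_rot: [-3.141, -0.004, -2.951]
contact_force: [-9.1, -1.3, 6.1]
grip_width: 0.3
finger_force: 4.6
```

Call:
send_rows --rows '[{"x": -0.002,"y": 0,"z": 0,"ax": 0,"ay": 0,"az": 0,"jaw": -1},{"x": -0.004,"y": 0,"z": 0,"ax": 0,"ay": 0,"az": 0,"jaw": -1},{"x": -0.006,"y": 0,"z": 0,"ax": 0,"ay": 0,"az": 0,"jaw": -1},{"x": -0.006,"y": 0,"z": 0,"ax": 0,"ay": 0,"az": 0,"jaw": -1},{"x": -0.006,"y": 0,"z": 0,"ax": 0,"ay": 0,"az": 0,"jaw": -1},{"x": -0.006,"y": 0,"z": 0,"ax": 0,"ay": 0,"az": 0,"jaw": -1},{"x": -0.006,"y": 0,"z": 0,"ax": 0,"ay": 0,"az": 0,"jaw": -1},{"x": -0.006,"y": 0,"z": 0,"ax": 0,"ay": 0,"az": 0,"jaw": -1},{"x": -0.006,"y": 0,"z": 0,"ax": 0,"ay": 0,"az": 0,"jaw": -1},{"x": -0.006,"y": 0,"z": 0,"ax": 0,"ay": 0,"az": 0,"jaw": -1}]'

```text
time: 7.7
tool_pos: [502.9, 243.7, 32.7]
tcp_rot: [-3.141, -0.006, -2.951]
contact_force: [-13.1, -1.7, 8.9]
grip_width: 0.4
finger_force: 6.6
```

The hard stop is reached: no motion while the force rises. Backing off and going up.

Call:
send_rows --rows '[{"x": 0.05,"y": 0,"z": 0,"ax": 0,"ay": 0,"az": 0,"jaw": -1},{"x": 0.12,"y": 0,"z": 0,"ax": 0,"ay": 0,"az": 0,"jaw": -1},{"x": 0.2,"y": 0,"z": 0,"ax": 0,"ay": 0,"az": 0,"jaw": -1},{"x": 0.2,"y": 0,"z": -0.1,"ax": 0,"ay": 0,"az": 0,"jaw": -1},{"x": 0.2,"y": 0,"z": -0.22,"ax": 0,"ay": 0,"az": 0,"jaw": -1},{"x": 0.2,"y": 0,"z": -0.34,"ax": 0,"ay": 0,"az": 0,"jaw": -1},{"x": 0.2,"y": 0,"z": -0.46,"ax": 0,"ay": 0,"az": 0,"jaw": -1},{"x": 0.2,"y": 0,"z": -0.56,"ax": 0,"ay": 0,"az": 0,"jaw": -1},{"x": 0.2,"y": 0,"z": -0.56,"ax": 0,"ay": 0,"az": 0,"jaw": -1},{"x": 0.2,"y": 0,"z": -0.56,"ax": 0,"ay": 0,"az": 0,"jaw": -1}]'

```text
time: 8.95
tool_pos: [466.5, 236.5, 144.0]
tcp_rot: [-3.142, -0.0, -2.952]
contact_force: [0.2, 0.1, -0.4]
grip_width: 0.3
finger_force: 0.0
```

Call:
send_rows --rows '[{"x": 0,"y": -0.15,"z": 0,"ax": 0,"ay": 0,"az": 0,"jaw": -1},{"x": 0,"y": -0.35,"z": 0,"ax": 0,"ay": 0,"az": 0,"jaw": -1},{"x": 0,"y": -0.55,"z": 0,"ax": 0,"ay": 0,"az": 0,"jaw": -1},{"x": 0,"y": -0.75,"z": 0,"ax": 0,"ay": 0,"az": 0,"jaw": -1},{"x": 0,"y": -0.9,"z": 0,"ax": 0,"ay": 0,"az": 0,"jaw": -1},{"x": 0,"y": -1,"z": 0,"ax": 0,"ay": 0,"az": 0,"jaw": -1},{"x": 0,"y": -1,"z": 0,"ax": 0,"ay": 0,"az": 0,"jaw": -1},{"x": 0,"y": -1,"z": 0,"ax": 0,"ay": 0,"az": 0,"jaw": -1},{"x": 0,"y": -1,"z": 0,"ax": 0,"ay": 0,"az": 0,"jaw": -1},{"x": 0,"y": -1,"z": 0,"ax": 0,"ay": 0,"az": 0,"jaw": -1}]'

```text
time: 10.2
tool_pos: [504.3, 40.9, 144.7]
tcp_rot: [3.141, -0.0, -2.95]
contact_force: [0.1, -0.7, 0.1]
grip_width: 0.4
finger_force: 0.0
```

Call:
send_rows --rows '[{"x": 0,"y": -0.15,"z": 0,"ax": 0,"ay": 0,"az": 0,"jaw": -1},{"x": 0,"y": -0.35,"z": 0,"ax": 0,"ay": 0,"az": 0,"jaw": -1},{"x": 0,"y": -0.55,"z": 0,"ax": 0,"ay": 0,"az": 0,"jaw": -1},{"x": 0,"y": -0.75,"z": 0,"ax": 0,"ay": 0,"az": 0,"jaw": -1},{"x": 0,"y": -0.9,"z": 0,"ax": 0,"ay": 0,"az": 0,"jaw": -1},{"x": 0,"y": -1,"z": 0,"ax": 0,"ay": 0,"az": 0,"jaw": -1},{"x": 0,"y": -1,"z": 0,"ax": 0,"ay": 0,"az": 0,"jaw": -1},{"x": 0,"y": -1,"z": 0,"ax": 0,"ay": 0,"az": 0,"jaw": -1},{"x": 0,"y": -1,"z": 0,"ax": 0,"ay": 0,"az": 0,"jaw": -1},{"x": 0,"y": -1,"z": 0,"ax": 0,"ay": 0,"az": 0,"jaw": -1}]'

```text
time: 11.45
tool_pos: [542.2, -155.3, 144.8]
tcp_rot: [3.141, 0.0, -2.95]
contact_force: [0.4, 0.2, -0.6]
grip_width: 0.2
finger_force: 0.0
```

```bash
python3 - <<'E'
import io,contextlib
with contextlib.redirect_stdout(io.StringIO()):
    from meas import *
print(bot.get_obs()["tool_pos"])
p,d=bot.capture("top");cv2.imwrite("pics/top3.png",p[:,:,::-1])
C=cloud("top",d);p=p.astype(int)
m=np.zeros((480,640),bool);m[220:255,175:212]=True
m&=(p[...,1]>p[...,0]+40)&(p[...,1]>p[...,2]+25)&(p[...,1]>120)
T=C[m];T=T[abs(T[:,2]-70)<5];print("green",len(T),T.mean(0))
E
```

```text
[ 542.21194772 -155.32984416  144.80318476]
green 86 [518.58443615 246.56808076  70.14724627]
```

View pics/top3.png

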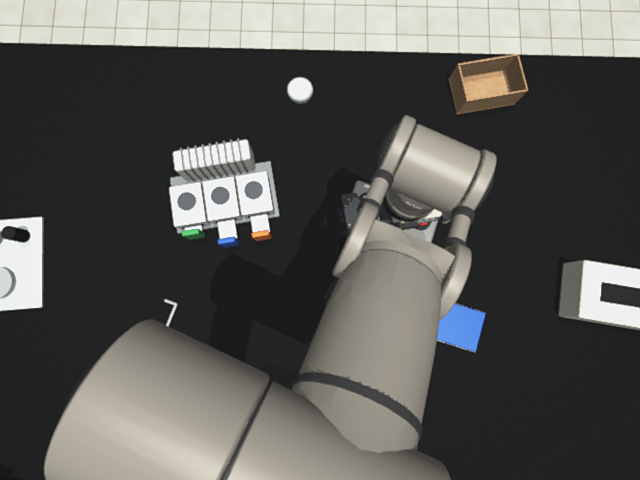

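The top view shows the green tab at (192,234), moved in 21.6 mm, with blue and orange unchanged. The arm is over the remote. Next: above red.

Call:
send_rows --rows '[{"x": 0,"y": -0.15,"z": 0,"ax": 0,"ay": 0,"az": 0,"jaw": -1},{"x": 0,"y": -0.3,"z": 0,"ax": 0,"ay": 0,"az": 0,"jaw": -1},{"x": 0,"y": -0.4,"z": 0,"ax": 0,"ay": 0,"az": 0,"jaw": -1},{"x": 0,"y": -0.455,"z": 0,"ax": 0,"ay": 0,"az": 0,"jaw": -1},{"x": 0,"y": -0.455,"z": 0.1,"ax": 0,"ay": 0,"az": 0,"jaw": -1},{"x": 0,"y": -0.455,"z": 0.22,"ax": 0,"ay": 0,"az": 0,"jaw": -1},{"x": 0,"y": -0.455,"z": 0.32,"ax": 0,"ay": 0,"az": 0,"jaw": -1},{"x": 0,"y": -0.455,"z": 0.4,"ax": 0,"ay": 0,"az": 0,"jaw": -1},{"x": 0,"y": -0.455,"z": 0.42,"ax": 0,"ay": 0,"az": 0,"jaw": -1},{"x": 0,"y": -0.455,"z": 0.42,"ax": 0,"ay": 0,"az": 0,"jaw": -1}]'

```text
time: 12.75
tool_pos: [559.6, -245.4, 60.9]
tcp_rot: [-3.142, 0.0, -2.951]
contact_force: [-0.6, -0.6, -0.2]
grip_width: 0.6
finger_force: 0.0
```

```bash
python3 - <<'E'
from h import *
print(bot.get_obs()["tool_pos"])
q,d=bot.capture("side");cv2.imwrite("pics/s4.png",cv2.resize(q[130:250,255:415],(800,600),interpolation=cv2.INTER_CUBIC)[:,:,::-1])
E
```

```text
[ 559.59993133 -245.4436894    60.90275545]
```

View pics/s4.png

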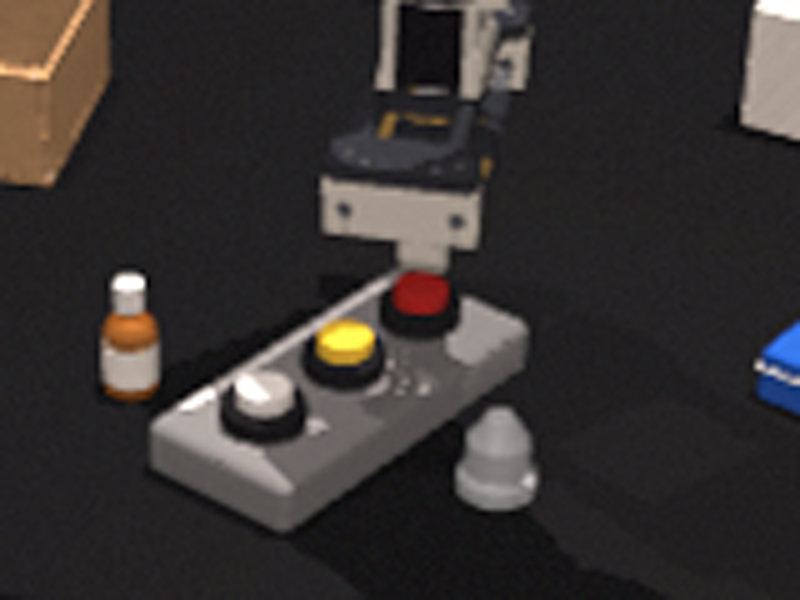

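The finger is centred over the red cap at (422,290 in the crop) and clear of the yellow one. Pressing slowly.

Call:
send_rows --rows '[{"x": 0,"y": 0,"z": 0.02,"ax": 0,"ay": 0,"az": 0,"jaw": -1},{"x": 0,"y": 0,"z": 0.035,"ax": 0,"ay": 0,"az": 0,"jaw": -1},{"x": 0,"y": 0,"z": 0.042,"ax": 0,"ay": 0,"az": 0,"jaw": -1},{"x": 0,"y": 0,"z": 0.048,"ax": 0,"ay": 0,"az": 0,"jaw": -1},{"x": 0,"y": 0,"z": 0.054,"ax": 0,"ay": 0,"az": 0,"jaw": -1},{"x": 0,"y": 0,"z": 0.06,"ax": 0,"ay": 0,"az": 0,"jaw": -1},{"x": 0,"y": 0,"z": 0.066,"ax": 0,"ay": 0,"az": 0,"jaw": -1},{"x": 0,"y": 0,"z": 0.072,"ax": 0,"ay": 0,"az": 0,"jaw": -1},{"x": 0,"y": 0,"z": 0.074,"ax": 0,"ay": 0,"az": 0,"jaw": -1},{"x": 0,"y": 0,"z": 0.074,"ax": 0,"ay": 0,"az": 0,"jaw": -1}]'

```text
time: 14.05
tool_pos: [559.4, -245.5, 46.3]
tcp_rot: [-3.142, 0.0, -2.951]
contact_force: [-2.2, 0.4, 6.2]
grip_width: 0.7
finger_force: 2.8
```

Call:
send_rows --rows '[{"x": 0,"y": 0,"z": 0.003,"ax": 0,"ay": 0,"az": 0,"jaw": -1},{"x": 0,"y": 0,"z": 0.006,"ax": 0,"ay": 0,"az": 0,"jaw": -1},{"x": 0,"y": 0,"z": 0.006,"ax": 0,"ay": 0,"az": 0,"jaw": -1},{"x": 0,"y": 0,"z": 0.006,"ax": 0,"ay": 0,"az": 0,"jaw": -1},{"x": 0,"y": 0,"z": 0.006,"ax": 0,"ay": 0,"az": 0,"jaw": -1},{"x": 0,"y": 0,"z": 0.006,"ax": 0,"ay": 0,"az": 0,"jaw": -1},{"x": 0,"y": 0,"z": 0.006,"ax": 0,"ay": 0,"az": 0,"jaw": -1},{"x": 0,"y": 0,"z": 0.006,"ax": 0,"ay": 0,"az": 0,"jaw": -1},{"x": 0,"y": 0,"z": 0.006,"ax": 0,"ay": 0,"az": 0,"jaw": -1},{"x": 0,"y": 0,"z": 0.006,"ax": 0,"ay": 0,"az": 0,"jaw": -1}]'

```text
time: 15.3
tool_pos: [559.4, -245.5, 46.1]
tcp_rot: [-3.141, 0.0, -2.951]
contact_force: [-5.2, 2.4, 13.0]
grip_width: 0.3
finger_force: 6.3
```

The button is on its stop (13 N, no further motion). Rising clear.

Call:
send_rows --rows '[{"x": 0,"y": 0,"z": -0.03,"ax": 0,"ay": 0,"az": 0,"jaw": -1},{"x": 0,"y": 0,"z": -0.1,"ax": 0,"ay": 0,"az": 0,"jaw": -1},{"x": 0,"y": 0,"z": -0.25,"ax": 0,"ay": 0,"az": 0,"jaw": -1},{"x": 0,"y": 0,"z": -0.4,"ax": 0,"ay": 0,"az": 0,"jaw": -1},{"x": 0,"y": 0,"z": -0.5,"ax": 0,"ay": 0,"az": 0,"jaw": -1},{"x": 0,"y": 0,"z": -0.6,"ax": 0,"ay": 0,"az": 0,"jaw": -1},{"x": 0,"y": 0,"z": -0.6,"ax": 0,"ay": 0,"az": 0,"jaw": -1},{"x": 0,"y": 0,"z": -0.6,"ax": 0,"ay": 0,"az": 0,"jaw": -1},{"x": 0,"y": 0,"z": -0.6,"ax": 0,"ay": 0,"az": 0,"jaw": -1},{"x": 0,"y": 0,"z": -0.6,"ax": 0,"ay": 0,"az": 0,"jaw": -1}]'

```text
time: 16.55
tool_pos: [559.2, -245.4, 163.9]
tcp_rot: [3.141, -0.001, -2.952]
contact_force: [-1.4, -0.7, -0.3]
grip_width: 0.4
finger_force: 0.0
```

```bash
python3 - <<'E'
from h import *
o=bot.get_obs();print(o["tool_pos"],o["contact_force"])
q,d=bot.capture("side");cv2.imwrite("pics/s5.png",q[:,:,::-1])
E
```

```text
[ 559.1694912  -245.3625726   163.91860573] [-1.40853891 -0.74164717 -0.25528126]
```

View pics/s5.png

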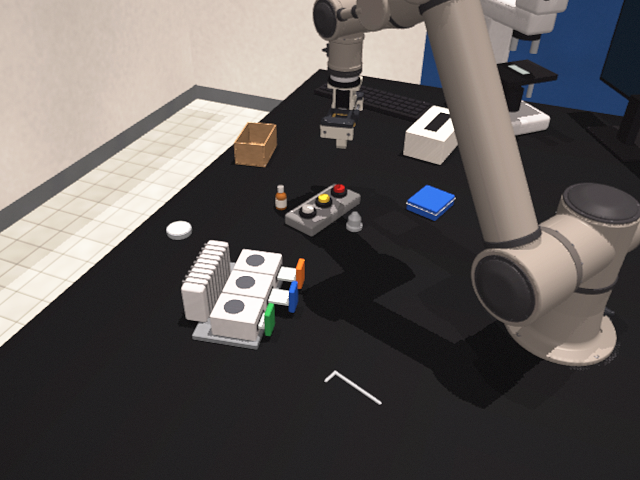

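The view shows green pushed in at (270,319), the red button back up at (339,190), everything else where it was, and the hand clear.

```bash
python3 -c "
from plant import bot
print(bot.close_job())"
```

```text
the job is handed in; nothing more can be done
None
```

I pushed the green slide in to its hard stop, pressed the red button fully down and let it come back up, then handed the job in with the hand clear. The last picture shows nothing else moved, but the hand-in gave no verdict.

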